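# Stand the grease applicator in its block and snap its cap on

### The arm

A 7-joint arm with a two-finger parallel gripper is mounted at the origin on the work surface. World frame = base frame: x ahead of the robot, y to its left, z up, the work surface at z = 0. Lengths are in m, angles in rad, forces in N, time in s.
With the tool pointing down it reaches from about 0.425 to 0.925 m from the base axis. Payload 6.8 kg.
Tool frame: the origin (TCP) lies on the centre line of the jaws, within the pads' length; the fingertips stand 19 mm ahead of it and the grasp point (between the pads) is the TCP (r.tip_extent is the y of the fingertips in the tool frame, in m); y points along the fingers, z is the direction in which the jaws open and shut, and the axes are right-handed (so a half turn about y gives the same grasp; the last joint's range is limited). The gripper opens to 85 mm and grips with 20 to 120 N. Pads are 22 mm wide; open, the fingers measure 114 mm over their backs; the gripper's body (76 mm by 85 mm) begins 54 mm behind the grasp point. The pads swing forward as they close: fully open they stand 13 mm farther back than shut.
Start: joints at [1.111, 0.477, 0.022, 1.555, -0.011, 1.109, -0.083], TCP at [0.233, -0.634, 0.25] pointing down, gripper open.
Joint ranges: [-2.96, 2.96], [-0.34, 2.1], [-1.41, 1.46], [0.24, 2.44], [-1.37, 4.51], [0.17, 1.92], [-2.96, 2.96]. Speed limits (rad/s): [2.39, 2.39, 3.14, 3.14, 3.14, 3.14, 3.14].

### API

Orientations are given as a rotation vector (axis times angle).
In Python, from bench import r gives the robot as it stands. The module is installed in compiled form; this text tells all that it offers.
- The arm moves only by the tool jog_arm, never from a script. Its argument "motion" is a list of rows, each a list of 3 entries, a list of its own where there are three numbers: the opening, from 0 (shut) to 1 (fully open), then the shift along the tool's x, y, z in m, then the turn, a rotation vector about the tool's x, y, z in degrees. A call has 1 to 10 rows; each row shifts and turns the commanded pose from where the row before left it, along the tool's axes as they then stand; what a row does not reach is not made up. A row lasts 1/12 s, in which the tool goes at most 41.7 mm and 7.16 degrees, less where a joint would pass 70% of its speed; a pose out of reach is approached as far as the arm can. A call with a gripper value outside its range is refused whole. The fingers move at their own pace and stop on an object; "force" is the grip in N (left out, the last holds). Time passes only in rows, so rows that do not move let the fingers close. It gives the time, the measured TCP pose, the force and the opening at its end, in the units of the state.
- r.get_obs(): the state, without advancing time (a new reading comes with each control period).
- r.grab_frame(name): name is "side" or "top"; returns a dict with "image" (384x512x3 uint8, red, green, blue), "range_z" (384x512 float32, m along the optical axis (not along the pixel's ray), 0 where there is no reading), "fx", "fy", "cx", "cy" (pixels), "xyz" and "orientation" of the camera in the world. Camera axes: x right, y down, z forward; pixel columns grow to the right and rows downward; lengths in m; the calibration is good to about 2 mm. A picture is of the moment at which its call begins.
- r.hand_in(): hands the job in, once; it reports no verdict.
The state is a dict: "clock": time; "joints": joint angles; "qvel": joint speeds; "tau": joint torques, N m; "tcp_pos": TCP position; "orientation": TCP orientation; "contact_force": force on the tool from outside, world axes, zero at the start; "moment": the same for the moment, N m; "grip_width": finger opening in m.
Only numpy, scipy, OpenCV 4.12 (cv2) and the standard library are available. Lean on these libraries where they do the work, as an engineer would, in place of code of your own. Each camera call takes 0.05 s, during which the arm holds its last target.

### The job

Stand the grey grease applicator upright in the bore of the metal block, right down to the bottom of the hole. Then take the black snap cap, press it straight down onto the applicator's stud until it clicks and sits flush on the shoulder, and go on pressing it down firmly, with about 10 N: the program finishes like that, still holding the cap down, without letting go. Leave the other things on the bench where they are.

Things in the scene. Friction and masses are not known exactly. Their poses are not given: they have to be found in the camera images.
- applicator: the grease applicator, loose, about 120 g (varies): round grey plastic barrel, 32 mm in diameter, 95 mm tall, with two thin dark bands and a 3 mm chamfered foot; on its flat top (the shoulder) a steel stud, 18 mm in diameter, 20 mm high, tapering to 12 mm over the last 6 mm, with four spring balls standing 3 mm proud. Starts upright. Origin: centre of its underside; z up its axis
- shoulder (a point): centre of the flat shoulder, 95 mm above the applicator's underside. The cap's lip meets the spring balls with the cap's rim about 12 mm above the shoulder; resistance rises to about 8 to 12 N, then drops sharply (rim about 7 mm up) as the lip slips under the balls; the cap then runs on easily to its hard stop, rim on shoulder, and stays there
- stud_top (a point): centre of the top of the stud, 20 mm above the shoulder
- cap: the snap cap, loose, about 30 g (varies): round, finely ribbed black plastic, 38 mm in diameter to grip, 36 mm tall, closed on top, open below, starting mouth down on the bench. Mouth 20 mm in diameter with a 3 mm high inner lip, a wider cavity above it, 26 mm deep in all. Origin: centre of its lower rim; z up its axis
- cap_top (a point): centre of the cap's flat closed top, 36 mm above its rim
- stand: the holding block, fixed to the bench (in another place each time): a plain aluminium block, 80 x 80 mm and 45 mm high, with one round blind bore in the middle of its top. Origin: centre of its underside; z up
- bore (a point): centre of the bore's mouth, on the block's top face, 45 mm above the bench. The bore is 35 mm in diameter (for the 32 mm applicator), 35 mm deep with a flat floor, its mouth chamfered by 2 mm. With the applicator in it to the bottom, the shoulder is 105 mm above the bench
- collar: bystander: steel shaft collar lying flat, 48 mm across, 18 mm high, 28 mm hole. Origin: centre of its underside
- funnel: bystander: orange hard silicone funnel collapsed flat, 86 mm across, 18 mm high. Origin: centre of its underside
- jar: bystander: lidded jar, 52 mm across, 50 mm high. Origin: centre of its underside
- cup: bystander: stainless measuring cup, 62 mm across, 55 mm high, with a wire handle at its +y side. Origin: centre of its underside
- flask: bystander: green lubricant flask with a twist cap, 64 mm across, 170 mm high. Origin: centre of its underside
- screwdriver: bystander: screwdriver lying along its x axis, handle to -x
Things that resemble listed ones, but are neither listed nor needed, are in the scene too. Of the things that look like the cap, the smaller one is meant. Of the things that look like the applicator, take the one that is farthest from the robot's base at the start.

How it is judged:
By the outcome, as a careful person would: the job done as asked, in the order asked, and still so for the second after the job is handed in, while the arm keeps its last pose, push and grip.
It also fails if it takes over 64 s, if anything falls off the work surface, if the arm or the gripper's body presses on something with over 40 N, if the wrist force passes 120 N, or if a joint passes its speed limit or range.

## Working session

There is one attempt and no reset: what is moved stays moved. The work goes in short steps, Python scripts to look and compute and a tool call to move; the robot and the scene stay as the last step left them, time stands still between calls to the robot, and variables do not carry over. Pictures are saved under pics/ and viewed, and the job is handed in when it is done.

Besides the shell and the picture viewer there is one more tool, called after "Call:" as name(argument=value, ...) on one line, values as JSON. jog_arm: Moves the arm, as the interface text tells. Its arguments: {"type":"object","properties":{"motion":{"type":"array","items":{"type":"array"}},"force":{"type":"number"}},"required":["motion"]}

```bash
mkdir -p pics; ls
python3 - <<'E'
from bench import r
import cv2,numpy as np
o=r.get_obs()
for k,v in o.items(): print(k,np.round(v,4))
print(r.tip_extent)
for n in("side","top"):
    f=r.grab_frame(n)
    print(n,f["fx"],f["fy"],f["cx"],f["cy"],f["xyz"],f["orientation"])
    np.savez(f"{n}0.npz",**f)
    cv2.imwrite(f"pics/{n}0.png",cv2.resize(f["image"][:,:,::-1],(800,600),interpolation=cv2.INTER_CUBIC))
E
```

```text
pics
clock 0.0
joints [ 1.1109  0.4778  0.0223  1.5564 -0.0115  1.1093 -0.0831]
qvel [-0.0012 -0.0017  0.002  -0.0014 -0.0009 -0.0011 -0.0003]
tau [ 4.00000e-04 -5.96448e+01  1.60820e+00 -2.81192e+01  1.26000e-02
  9.40000e-03 -0.00000e+00]
tcp_pos [ 0.2324 -0.6331  0.2494]
orientation [-0.3613  2.032  -2.0284]
contact_force [-0.1874  0.2293  0.8289]
moment [ 0.0267 -0.0159  0.0039]
grip_width 0.0855
0.019
side 369.1851854540434 369.1851854540434 259.0342748312619 189.79942467242665 [0.47904418 0.81486942 0.56982875] [-0.10534959  2.68345603 -1.53856044]
top 485.5662803642834 485.5662803642834 253.69011284331432 190.27897862050904 [0.45486875 0.01877974 1.48904041] [-2.20726011  2.16702147 -0.10806257]
```

View pics/top0.png

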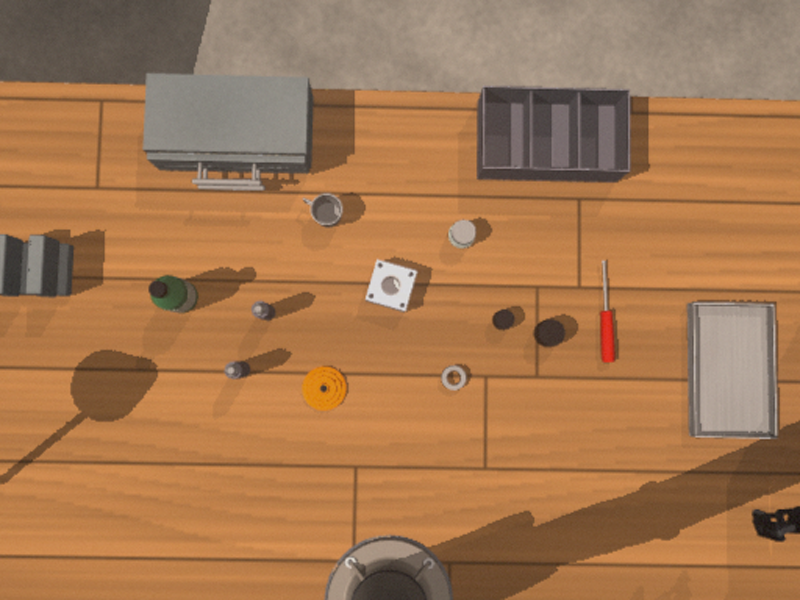

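View pics/side0.png

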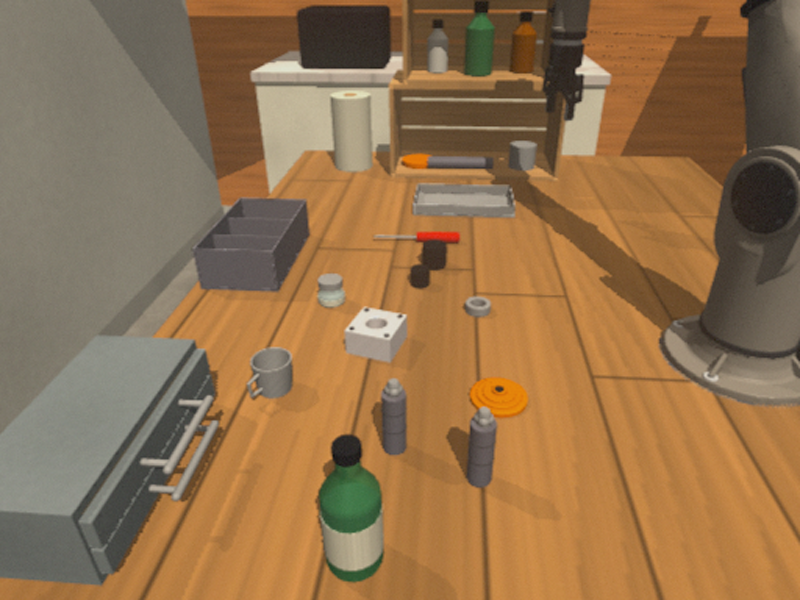

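Top view (800×600 picture): applicator look-alikes stand at (263,310) and (237,369). Cap look-alikes are at (503,319), the smaller, and (549,332), the larger. The block's bore is at (391,286). Next I measure these and take a close crop.

```bash
cat > h.py <<'E'
import numpy as np,cv2
from scipy.spatial.transform import Rotation as R
def cloud(f):
    z=f["range_z"].astype(float); v,u=np.mgrid[:384,:512]
    p=np.stack([(u-f["cx"])/f["fx"]*z,(v-f["cy"])/f["fy"]*z,z],-1)
    return p@R.from_rotvec(f["orientation"]).as_matrix().T+f["xyz"]
def ray(f,u,v,h):
    d=R.from_rotvec(f["orientation"]).as_matrix()@np.array([(u-f["cx"])/f["fx"],(v-f["cy"])/f["fy"],1])
    return f["xyz"]+d*(h-f["xyz"][2])/d[2]
def crop(f,x0,y0,x1,y1,name,s=None):
    im=f["image"][y0:y1,x0:x1,::-1]; s=s or min(800/(x1-x0),600/(y1-y0))
    cv2.imwrite("pics/"+name,cv2.resize(im,None,fx=s,fy=s,interpolation=cv2.INTER_CUBIC)); print(name,"scale",s)
E
python3 - <<'E'
from h import *
t=dict(np.load("top0.npz"));s=dict(np.load("side0.npz"))
c=cloud(t);k=0.64
print("table z",np.round(c[230:250,200:400:50,2].mean(),4))
for n,(u,v) in dict(appA=(263,310),appB=(237,369),capS=(503,319),capL=(549,332),stand=(391,286)).items():
    u=int(u*k);v=int(v*k); w=c[v-22:v+23,u-22:u+23].reshape(-1,3); w=w[w[:,2]>.012]
    # cluster nearest
    zt=np.percentile(w[:,2],99); a=w[w[:,2]>zt-.006]
    print(n,"zmax",round(w[:,2].max(),4),"top mean",a.mean(0).round(4),"ext",(np.ptp(a,axis=0)).round(4),len(a),"reach",np.hypot(*a.mean(0)[:2]).round(3))
crop(t,130,170,190,250,"c_app.png");crop(t,220,160,280,205,"c_st.png");crop(t,300,185,370,235,"c_cap.png")
E
```

```text
table z 0.002
appA zmax 1.489 top mean [0.4549 0.0188 1.489 ] ext [0. 0. 0.] 5 reach 0.455
appB zmax 1.489 top mean [0.4549 0.0188 1.489 ] ext [0. 0. 0.] 6 reach 0.455
capS zmax 1.489 top mean [0.4549 0.0188 1.489 ] ext [0. 0. 0.] 10 reach 0.455
capL zmax 1.489 top mean [0.4549 0.0188 1.489 ] ext [0. 0. 0.] 4 reach 0.455
stand zmax 1.489 top mean [0.5896 0.0081 0.115 ] ext [0.1852 0.0889 1.4416] 131 reach 0.59
c_app.png scale 7.5
c_st.png scale 13.333333333333334
c_cap.png scale 11.428571428571429
```

Run:
```python
from h import *
t=dict(np.load("top0.npz"));s=dict(np.load("side0.npz"))
c=cloud(t);k=0.64
for n,(u,v,rad) in dict(appA=(263,310,16),appB=(237,369,16),capS=(503,319,14),capL=(549,332,16),stand=(391,286,26)).items():
    u=int(u*k);v=int(v*k); w=c[v-rad:v+rad+1,u-rad:u+rad+1].reshape(-1,3); w=w[(w[:,2]>.015)&(w[:,2]<.2)]
    hs=np.histogram(w[:,2],bins=np.arange(0.015,.14,.005))
    print(n,"zs",np.sort(w[:,2])[-5:].round(3), list(hs[0]))
    zt=np.sort(w[:,2])[-4]; a=w[w[:,2]>zt-.008]
    print("  top mean",a.mean(0).round(4),"ext",(np.ptp(a,axis=0)).round(4),len(a),"reach",np.hypot(*a.mean(0)[:2]).round(3), "mid",((a.max(0)+a.min(0))/2).round(4))
```

```text
appA zs [0.115 0.115 0.116 0.119 0.122] [np.int64(4), np.int64(1), np.int64(3), np.int64(2), np.int64(2), np.int64(7), np.int64(1), np.int64(3), np.int64(3), np.int64(2), np.int64(1), np.int64(3), np.int64(4), np.int64(4), np.int64(3), np.int64(25), np.int64(21), np.int64(6), np.int64(20), np.int64(20), np.int64(2), np.int64(1), np.int64(0), np.int64(0)]
  top mean [0.5434 0.2473 0.1114] ext [0.0198 0.0201 0.0154] 38 reach 0.597 mid [0.5436 0.2472 0.1147]
appB zs [0.117 0.118 0.118 0.119 0.119] [np.int64(2), np.int64(0), np.int64(5), np.int64(2), np.int64(2), np.int64(5), np.int64(4), np.int64(5), np.int64(3), np.int64(2), np.int64(4), np.int64(6), np.int64(2), np.int64(3), np.int64(4), np.int64(24), np.int64(23), np.int64(12), np.int64(11), np.int64(17), np.int64(11), np.int64(0), np.int64(0), np.int64(0)]
  top mean [0.4325 0.2939 0.1137] ext [0.0197 0.0139 0.0096] 31 reach 0.523 mid [0.4324 0.2936 0.1145]
capS zs [0.041 0.042 0.042 0.042 0.043] [np.int64(2), np.int64(2), np.int64(10), np.int64(47), np.int64(66), np.int64(10), np.int64(0), np.int64(0), np.int64(0), np.int64(0), np.
[... 518 characters left out ...]
int64(0), np.int64(0), np.int64(0), np.int64(0), np.int64(0), np.int64(0), np.int64(0), np.int64(0), np.int64(0), np.int64(0)]
  top mean [ 0.5131 -0.2982  0.0497] ext [0.0476 0.052  0.009 ] 154 reach 0.593 mid [ 0.5118 -0.2988  0.0515]
stand zs [0.052 0.052 0.053 0.053 0.055] [np.int64(9), np.int64(6), np.int64(3), np.int64(7), np.int64(39), np.int64(285), np.int64(263), np.int64(27), np.int64(0), np.int64(0), np.int64(0), np.int64(0), np.int64(0), np.int64(0), np.int64(0), np.int64(0), np.int64(0), np.int64(0), np.int64(0), np.int64(0), np.int64(0), np.int64(0), np.int64(0), np.int64(0)]
  top mean [0.5971 0.009  0.0469] ext [0.0919 0.089  0.0106] 348 reach 0.597 mid [0.5972 0.0075 0.0496]
```

View pics/c_app.png

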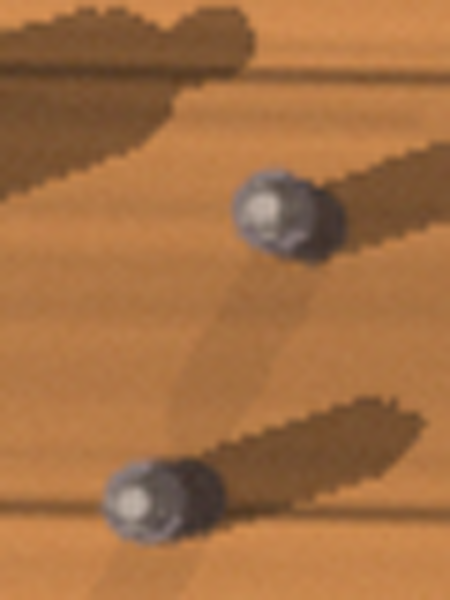

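View pics/c_st.png

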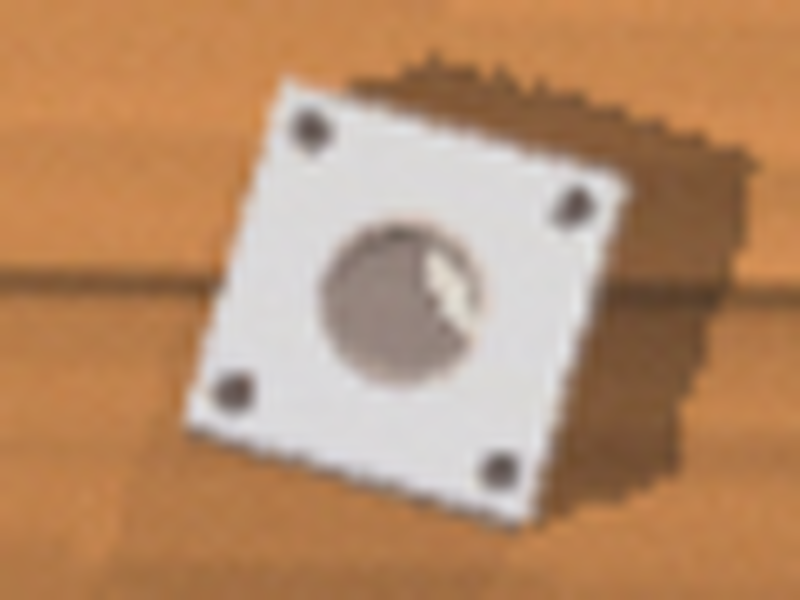

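View pics/c_cap.png

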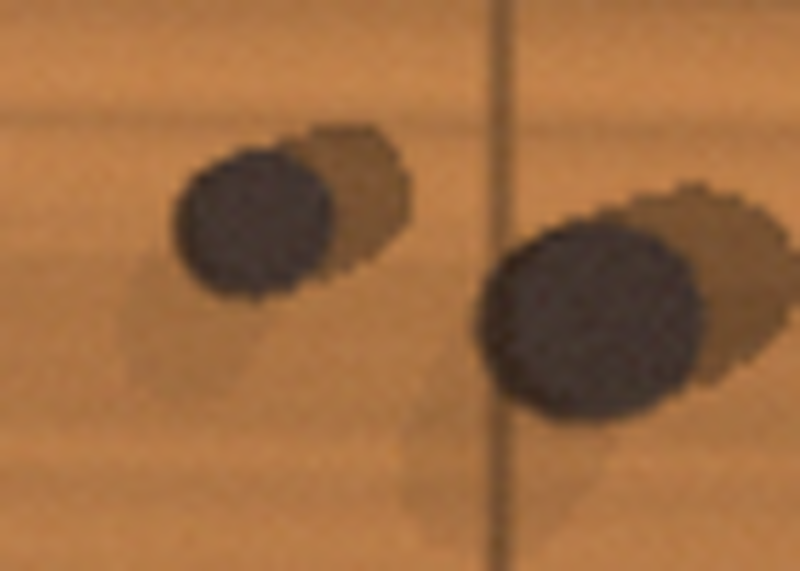

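Run:
```python
from h import *
t=dict(np.load("top0.npz"));s=dict(np.load("side0.npz"))
P=lambda x,y,x0,y0,k:(x0+(x+.5)/k-.5,y0+(y+.5)/k-.5)
print("bore",ray(t,*P(404,302,220,160,13.333),.045),"corners",ray(t,*P(408.7,305,220,160,13.333),.045))
print("stud",ray(t,*P(262,210,130,170,7.5),.115),"B",ray(t,*P(132,503,130,170,7.5),.115))
print("cap",ray(t,*P(254,222,300,185,11.4286),.036))
for n in [(372,316,415,460),]:pass
crop(s,220,230,280,300,"s_app.png");crop(s,210,190,270,235,"s_st.png");crop(s,250,150,300,190,"s_cap.png")
cs=cloud(s)
# side: clouds around objects
for n,(x,y,h0,h1) in dict(app=(.543,.247,.08,.12),cap=(.5373,-.21,.01,.05),st=(.597,.009,.01,.06)).items():
  for nm,c in(("top",cloud(t)),("side",cs)):
    w=c.reshape(-1,3); m=(np.hypot(w[:,0]-x,w[:,1]-y)<.06)&(w[:,2]>h0)&(w[:,2]<h1); a=w[m]
    print(n,nm,len(a),a.min(0).round(3),a.max(0).round(3))
```

```text
bore [0.59818064 0.00793667 0.045     ] corners [0.59752566 0.00687116 0.045     ]
stud [0.54287462 0.24889428 0.115     ] B [0.43211147 0.29380037 0.115     ]
cap [ 0.53754916 -0.20932998  0.036     ]
s_app.png scale 8.571428571428571
s_st.png scale 13.333333333333334
s_cap.png scale 15.0
app top 101 [0.529 0.233 0.081] [0.558 0.262 0.119]
app side 250 [0.528 0.237 0.08 ] [0.559 0.264 0.116]
cap top 142 [ 0.52 -0.23  0.01] [ 0.556 -0.192  0.043]
cap side 145 [ 0.517 -0.23   0.01 ] [ 0.555 -0.192  0.037]
st top 677 [ 0.55 -0.04  0.01] [0.647 0.055 0.055]
st side 942 [ 0.548 -0.042  0.01 ] [0.647 0.057 0.049]
```

Run:
```python
import cv2,numpy as np
a=[cv2.imread(f"pics/{n}.png") for n in("s_app","s_st","s_cap")]
a=[cv2.resize(i,(int(i.shape[1]*380/i.shape[0]),380)) for i in a]
o=np.hstack(a[:1]+a[1:2]);print(o.shape,[i.shape for i in a]);cv2.imwrite("pics/s_mix.png",o[:, :800])
```

```text
(380, 831, 3) [(380, 325, 3), (380, 506, 3), (380, 475, 3)]
```

View pics/s_app.png

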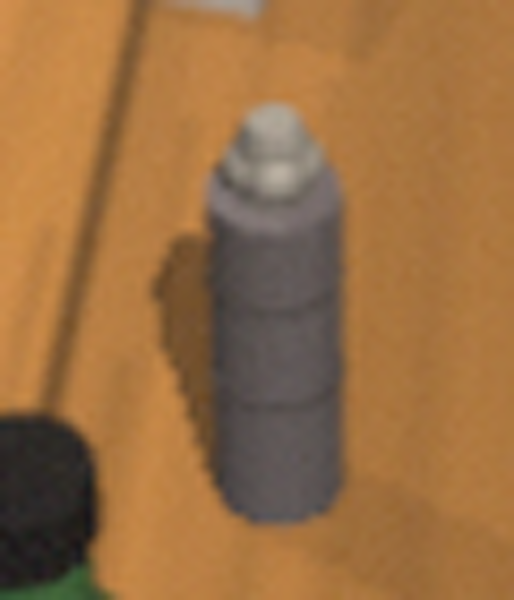

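View pics/s_st.png

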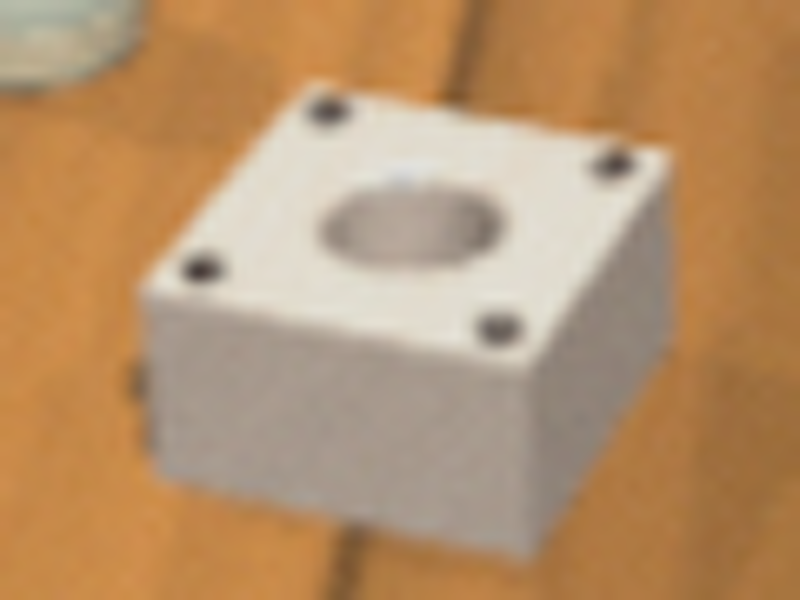

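View pics/s_cap.png

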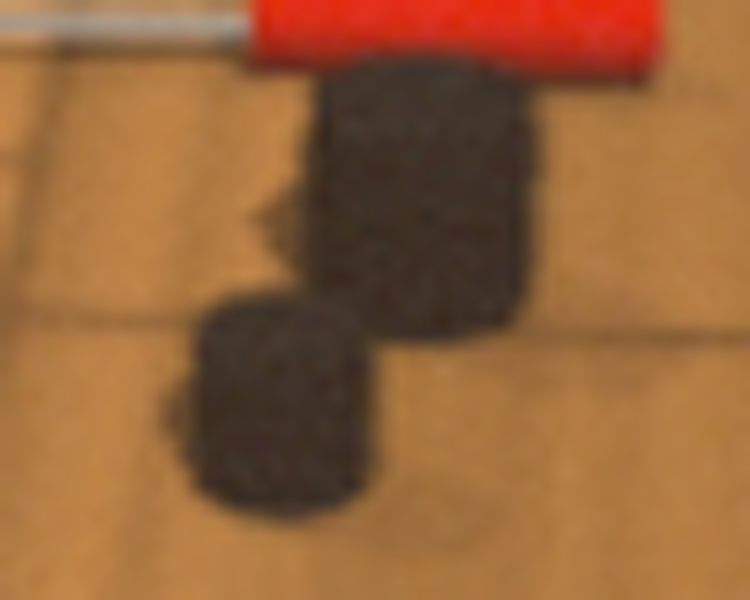

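```bash
cat >> h.py <<'E'
def axes(o): return R.from_rotvec(o["orientation"]).as_matrix()
def plan(o,target,jaw_deg=None):
    """tool-frame shift and turn (deg) to bring TCP to target, tool down, jaw axis at jaw_deg (mod 180)"""
    A=axes(o); d=A.T@(np.array(target)-o["tcp_pos"])
    z=A[:,2]; cur=np.degrees(np.arctan2(z[1],z[0]))
    if jaw_deg is None: jaw_deg=cur
    k=(jaw_deg-cur+90)%180-90; g=np.radians(cur+k)
    Z=np.array([np.cos(g),np.sin(g),0]);Y=np.array([0,0,-1.]);X=np.cross(Y,Z)
    rv=np.degrees(R.from_matrix(A.T@np.stack([X,Y,Z],1)).as_rotvec())
    print("jaw now",round(cur,2),"tool y",A[:,1].round(4),"shift",d.round(4),"turn",rv.round(2),"rows",round(np.linalg.norm(d)/.0417,1),round(np.linalg.norm(rv)/7.16,1))
def st(o): print("t",round(o["clock"],2),"tcp",np.round(o["tcp_pos"],4),"F",np.round(o["contact_force"],2),"w",round(o["grip_width"],4),"q",np.round(o["joints"],2))
E
python3 - <<'E'
from h import *
from bench import r
t=dict(np.load("top0.npz"));s=dict(np.load("side0.npz"))
P=lambda x,y,x0,y0,k:(x0+(x+.5)/k-.5,y0+(y+.5)/k-.5)
print("side bore",ray(s,*P(413,227,210,190,13.333),.045))
print("side stud",ray(s,*P(274,117,220,230,8.571),.115))
print("side cap top? ",ray(s,*P(283,315,250,150,15),.036))
o=r.get_obs();st(o);print(axes(o).round(3))
plan(o,[.543,.248,.25],68)
E
```

```text
side bore [0.59731422 0.01099298 0.045     ]
side stud [0.54351761 0.24756051 0.115     ]
side cap top?  [ 0.53795161 -0.21585616  0.036     ]
t 0.1 tcp [ 0.2324 -0.6332  0.2494] F [ 0.57 -0.43  0.41] w 0.0855 q [ 1.11  0.48  0.02  1.56 -0.01  1.11 -0.08]
[[-0.939 -0.001  0.345]
 [-0.345  0.001 -0.939]
 [ 0.    -1.    -0.002]]
jaw now -69.84 tool y [-7.0e-04  1.5e-03 -1.0e+00] shift [-5.952e-01  5.000e-04 -7.202e-01] turn [9.000e-02 4.216e+01 4.000e-02] rows 22.4 5.9
```

A is the applicator: it is 0.597 m from the base, against 0.523 m for B. The smaller cap has a top diameter of about 36–38 mm at height 0.037 m. Moving over now.

Call:
jog_arm(motion=[[1,[-0.03,0,-0.024],[0,0,0]],[1,[-0.03,0,-0.024],[0,0,0]],[1,[-0.03,0,-0.024],[0,0,0]],[1,[-0.03,0,-0.024],[0,0,0]],[1,[-0.03,0,-0.024],[0,0,0]],[1,[-0.03,0,-0.024],[0,0,0]],[1,[-0.03,0,-0.024],[0,0,0]],[1,[-0.03,0,-0.024],[0,0,0]],[1,[-0.03,0,-0.024],[0,0,0]],[1,[-0.03,0,-0.024],[0,0,0]]], force=60)

```text
clock: 0.93
tcp_pos: [0.4319, -0.3032, 0.2501]
orientation: [-0.361, 2.03, -2.03]
contact_force: [1.1, -0.7, -0.1]
grip_width: 0.0857
```

Run:
```python
from h import *
from bench import r
o=r.get_obs();st(o);plan(o,[.543,.248,.25])
```

```text
t 0.93 tcp [ 0.4319 -0.3032  0.2501] F [ 1.13 -0.67 -0.12] w 0.0857 q [ 0.62  0.24 -0.15  1.9   0.04  1.   -0.77]
jaw now -69.85 tool y [-4.e-04  1.e-04 -1.e+00] shift [-2.942e-01  2.000e-04 -4.792e-01] turn [0.01 0.   0.02] rows 13.5 0.0
```

Call:
jog_arm(motion=[[1,[-0.022,0,-0.0342],[0,0,0]],[1,[-0.022,0,-0.0342],[0,0,0]],[1,[-0.022,0,-0.0342],[0,0,0]],[1,[-0.022,0,-0.0342],[0,0,0]],[1,[-0.022,0,-0.0342],[0,0,0]],[1,[-0.022,0,-0.0342],[0,0,0]],[1,[-0.02,0,-0.0342],[0,0,0]],[1,[-0.02,0,-0.0342],[0,0,0]],[1,[-0.02,0,-0.0342],[0,0,0]],[1,[-0.02,0,-0.0342],[0,0,0]]])

```text
clock: 1.77
tcp_pos: [0.5124, 0.0909, 0.2502]
orientation: [-0.361, 2.03, -2.03]
contact_force: [0.2, 0.0, -0.7]
grip_width: 0.0855
```

Call:
jog_arm(motion=[[1,[-0.02,0,-0.034],[0,0,0]],[1,[-0.02,0,-0.034],[0,0,0]],[1,[-0.02,0,-0.034],[0,0,0]],[1,[-0.02,0,-0.034],[0,0,0]],[1,[0,0,0],[0,0,0]]])

```text
clock: 2.18
tcp_pos: [0.5396, 0.2539, 0.2503]
orientation: [-0.369, 2.03, -2.018]
contact_force: [-0.2, 0.4, -0.8]
grip_width: 0.0857
```

Run:
```python
from h import *
from bench import r
o=r.get_obs();st(o);plan(o,[.543,.248,.075])
```

```text
t 2.18 tcp [0.5396 0.2539 0.2503] F [-0.25  0.43 -0.82] w 0.0857 q [-0.19  0.39 -0.46  1.73  0.18  1.07 -1.91]
jaw now -69.27 tool y [-4.0e-04  6.1e-03 -1.0e+00] shift [-0.0008  0.1753  0.0078] turn [ 0.34 -0.   -0.1 ] rows 4.2 0.0
```

Call:
jog_arm(motion=[[1,[-0.001,0.02,0.004],[0.3,0,0]],[1,[0,0.035,0.004],[0,0,0]],[1,[0,0.035,0],[0,0,0]],[1,[0,0.03,0],[0,0,0]],[1,[0,0.02,0],[0,0,0]],[1,[0,0.01,0],[0,0,0]],[1,[0,0,0],[0,0,0]]])

```text
clock: 2.77
tcp_pos: [0.5434, 0.2355, 0.0979]
orientation: [-0.365, 2.025, -2.038]
contact_force: [-0.1, -0.5, 0.4]
grip_width: 0.0854
```

Run:
```python
from h import *
from bench import r
o=r.get_obs();st(o);plan(o,[.5432,.2482,.075])
f=r.grab_frame("side");crop(f,190,190,310,280,"s1.png")
f=r.grab_frame("top");crop(f,120,150,220,225,"t1.png")
```

```text
t 2.77 tcp [0.5434 0.2355 0.0979] F [-0.12 -0.51  0.39] w 0.0854 q [-0.22  0.56 -0.39  1.85  0.3   0.79 -1.99]
jaw now -69.84 tool y [-0.0025 -0.007  -1.    ] shift [-0.0043  0.0228 -0.0121] turn [-0.33 -0.    0.27] rows 0.6 0.1
s1.png scale 6.666666666666667
t1.png scale 8.0
```

View pics/s1.png

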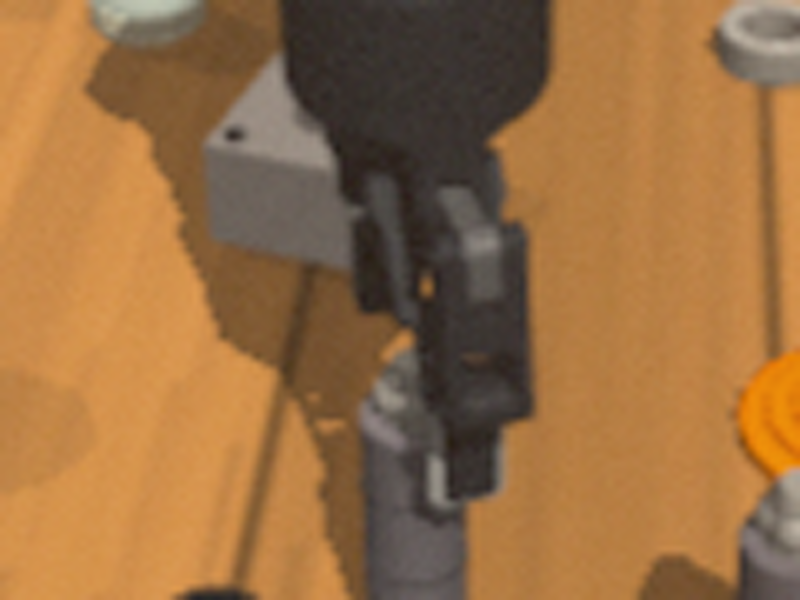

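Side crop: the near finger is to the right of the stud at (395,385), the far finger behind it, and the stud is still inside the opening. The last reading was a transient, so I let it settle.

Call:
jog_arm(motion=[[1,[0,0,0],[0,0,0]],[1,[0,0,0],[0,0,0]]])

```text
clock: 3.03
tcp_pos: [0.5459, 0.2371, 0.1021]
orientation: [-0.356, 2.024, -2.033]
contact_force: [-0.3, 0.1, -0.7]
grip_width: 0.0856
```

Run:
```python
from h import *
from bench import r
o=r.get_obs();st(o);plan(o,[.5432,.2482,.075])
```

```text
t 3.03 tcp [0.5459 0.2371 0.1021] F [-0.27  0.13 -0.69] w 0.0856 q [-0.22  0.55 -0.39  1.85  0.3   0.79 -1.99]
jaw now -69.85 tool y [ 0.0046 -0.0037 -1.    ] shift [-0.0012  0.027  -0.0115] turn [-0.29  0.   -0.17] rows 0.7 0.0
```

Call:
jog_arm(motion=[[1,[-0.0005,0.003,-0.005],[-0.3,0,-0.2]],[1,[-0.0005,0.007,-0.005],[0,0,0]],[1,[0,0.008,-0.0015],[0,0,0]],[1,[0,0.006,0],[0,0,0]],[1,[0,0.003,0],[0,0,0]],[1,[0,0,0],[0,0,0]],[1,[0,0,0],[0,0,0]],[1,[0,0,0],[0,0,0]]])

```text
clock: 3.7
tcp_pos: [0.542, 0.2476, 0.0734]
orientation: [-0.364, 2.031, -2.032]
contact_force: [-1.0, 0.3, 0.1]
grip_width: 0.0854
```

Run:
```python
from h import *
from bench import r
o=r.get_obs();st(o);plan(o,[.5432,.2482,.075])
f=r.grab_frame("side");crop(f,190,190,310,280,"s2.png")
```

```text
t 3.7 tcp [0.542  0.2476 0.0734] F [-1.02  0.27  0.07] w 0.0854 q [-0.24  0.6  -0.38  1.86  0.31  0.75 -2.02]
jaw now -69.86 tool y [-0.0031 -0.0012 -1.    ] shift [-0.0014 -0.0016 -0.0002] turn [-0.   -0.    0.19] rows 0.1 0.0
s2.png scale 6.666666666666667
```

View pics/s2.png

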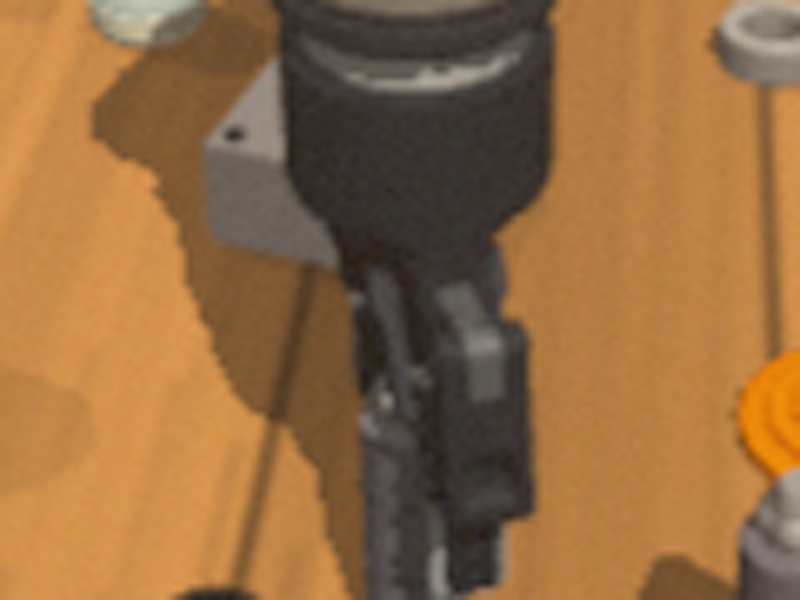

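Side crop: barrel centre is at about x=413 px and the gripper body at about 420 px, roughly 2 mm off, in line with the −1.4 mm residual. I correct that and close.

Call:
jog_arm(motion=[[1,[-0.0015,0,0],[0,0,0]],[0,[0,0,0],[0,0,0]],[0,[0,0,0],[0,0,0]],[0,[0,0,0],[0,0,0]],[0,[0,0,0],[0,0,0]],[0,[0,0,0],[0,0,0]],[0,[0,0,0],[0,0,0]],[0,[0,0,0],[0,0,0]],[0,[0,0,0],[0,0,0]],[0,[0,0,0],[0,0,0]]], force=60)

```text
clock: 4.58
tcp_pos: [0.5433, 0.2481, 0.0735]
orientation: [-0.364, 2.031, -2.032]
contact_force: [-0.1, -0.3, 3.7]
grip_width: 0.0307
```

Run:
```python
from h import *
from bench import r
o=r.get_obs();st(o);plan(o,[.5975,.0085,.16])
```

```text
t 4.58 tcp [0.5433 0.2481 0.0735] F [-0.07 -0.32  3.66] w 0.0307 q [-0.24  0.6  -0.38  1.85  0.31  0.75 -2.02]
jaw now -69.85 tool y [-0.003  -0.0012 -1.    ] shift [ 0.032  -0.0864  0.2436] turn [-0.01 -0.    0.19] rows 6.2 0.0
```

Call:
jog_arm(motion=[[0,[0,-0.005,0],[0,0,0.2]],[0,[0,-0.015,0],[0,0,0]],[0,[0,-0.02,0],[0,0,0]],[0,[0,-0.02,0],[0,0,0]],[0,[0,-0.015,0],[0,0,0]],[0,[0,-0.01,0],[0,0,0]],[0,[0,0,0],[0,0,0]],[0,[0,0,0],[0,0,0]]])

```text
clock: 5.25
tcp_pos: [0.5432, 0.2481, 0.1582]
orientation: [-0.36, 2.03, -2.03]
contact_force: [-0.0, 0.8, -1.9]
grip_width: 0.0308
```

Run:
```python
from h import *
from bench import r
o=r.get_obs();st(o);plan(o,[.5975,.0085,.16])
f=r.grab_frame("side");crop(f,190,130,330,235,"s3.png")
```

```text
t 5.25 tcp [0.5432 0.2481 0.1582] F [-0.02  0.81 -1.94] w 0.0308 q [-0.21  0.49 -0.42  1.81  0.25  0.9  -1.97]
jaw now -69.85 tool y [ 4.e-04  0.e+00 -1.e+00] shift [ 0.0315 -0.0018  0.2436] turn [-0.01  0.   -0.02] rows 5.9 0.0
s3.png scale 5.714285714285714
```

View pics/s3.png

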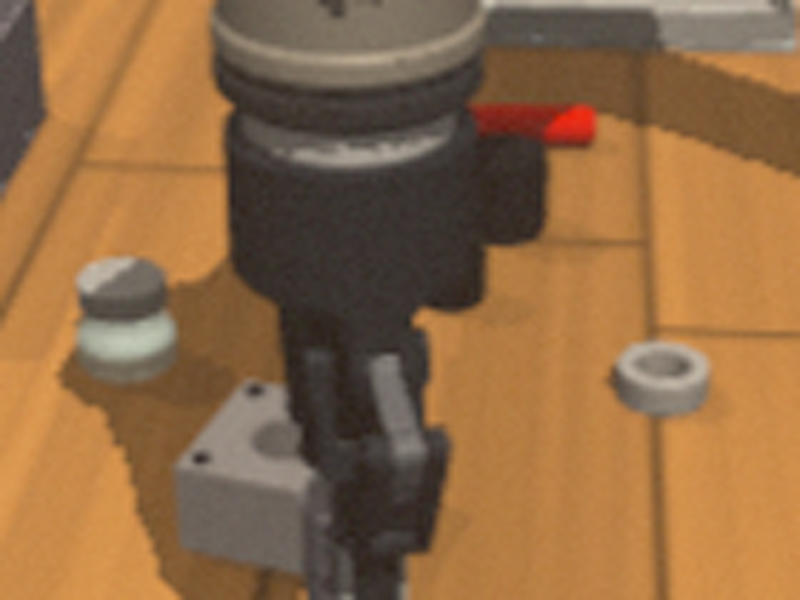

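Applicator is held and lifted (weight shows, about −1.5 N). Moving over the block.

Call:
jog_arm(motion=[[0,[0.002,0,0.012],[0,0,0]],[0,[0.004,0,0.03],[0,0,0]],[0,[0.004,0,0.035],[0,0,0]],[0,[0.005,0,0.038],[0,0,0]],[0,[0.005,0,0.038],[0,0,0]],[0,[0.005,0,0.036],[0,0,0]],[0,[0.004,0,0.03],[0,0,0]],[0,[0.002,0,0.018],[0,0,0]],[0,[0.0005,0,0.0065],[0,0,0]],[0,[0,0,0],[0,0,0]]])

```text
clock: 6.13
tcp_pos: [0.5972, 0.0056, 0.1572]
orientation: [-0.359, 2.033, -2.034]
contact_force: [-0.4, 0.3, -1.7]
grip_width: 0.0306
```

Call:
jog_arm(motion=[[0,[0,0,0],[0,0,0]],[0,[0,0,0],[0,0,0]],[0,[0,0,0],[0,0,0]]])

```text
clock: 6.38
tcp_pos: [0.5972, 0.011, 0.1582]
orientation: [-0.364, 2.029, -2.027]
contact_force: [-0.1, -0.4, -1.0]
grip_width: 0.0308
```

Run:
```python
from h import *
from bench import r
o=r.get_obs();st(o);plan(o,[.5975,.0085,.16])
f=r.grab_frame("side");crop(f,200,150,280,240,"s4.png");np.savez("side4.npz",**f)
```

```text
t 6.38 tcp [0.5972 0.011  0.1582] F [-0.09 -0.44 -0.98] w 0.0308 q [ 0.17  0.48 -0.38  1.81  0.22  0.89 -1.53]
jaw now -69.66 tool y [-3.e-04  9.e-04 -1.e+00] shift [ 0.0005 -0.0018  0.0024] turn [ 0.05 -0.   -0.  ] rows 0.1 0.0
s4.png scale 6.666666666666667
```

View pics/s4.png

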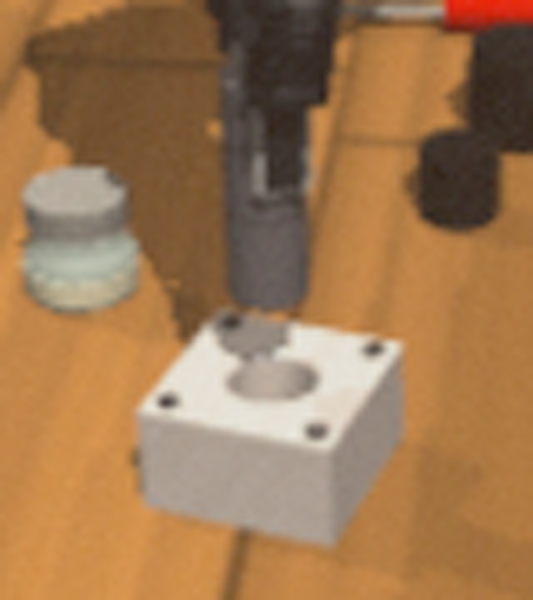

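Run:
```python
from h import *
f=dict(np.load("side4.npz"))
P=lambda x,y,x0,y0,k:(x0+(x+.5)/k-.5,y0+(y+.5)/k-.5)
k=6.6667
for x,y,h in[(272,381,.045),(267.5,287,.0847),(267.5,284,.0847)]: print(ray(f,*P(x,y,200,150,k),h).round(4))
w=cloud(f).reshape(-1,3)
for z0,z1 in((.088,.1),(.1,.115),(.16,.175)):
    a=w[(np.hypot(w[:,0]-.597,w[:,1]-.01)<.03)&(w[:,2]>z0)&(w[:,2]<z1)]
    # fit circle r=16 (front surface)
    from scipy.optimize import least_squares
    s=least_squares(lambda c:np.hypot(a[:,0]-c[0],a[:,1]-c[1])-.016,[.597,.01],loss="soft_l1",f_scale=.002)
    print(z0,len(a),s.x.round(4),np.abs(s.fun).mean().round(4))
crop(f,230,170,256,204,"s4b.png")
```

```text
[0.5976 0.0118 0.045 ]
[0.5987 0.0065 0.0847]
[0.599  0.0043 0.0847]
0.088 52 [0.5969 0.01  ] 0.0008
0.1 63 [0.5965 0.0102] 0.0008
0.16 59 [0.5893 0.0195] 0.0019
s4b.png scale 17.647058823529413
```

View pics/s4b.png

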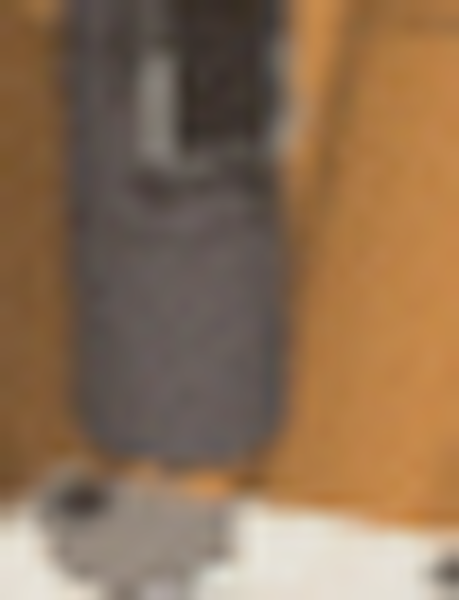

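The side-camera depth puts the barrel at (0.597, 0.010), upright. The block centre is about (0.598, 0.008) from both cameras. I correct by 2 mm and go down to just above the mouth.

Call:
jog_arm(motion=[[0,[0,0.004,0.001],[0,0,0]],[0,[0,0.008,0.001],[0,0,0]],[0,[0,0.01,0],[0,0,0]],[0,[0,0.007,0],[0,0,0]],[0,[0,0.003,0],[0,0,0]],[0,[0,0,0],[0,0,0]],[0,[0,0,0],[0,0,0]],[0,[0,0,0],[0,0,0]],[0,[0,0,0],[0,0,0]]])

```text
clock: 7.18
tcp_pos: [0.5986, 0.0069, 0.1267]
orientation: [-0.36, 2.03, -2.03]
contact_force: [0.3, -0.2, -0.8]
grip_width: 0.0307
```

Run:
```python
from h import *
from bench import r
o=r.get_obs();st(o);plan(o,[.5978,.0082,.0835])
f=r.grab_frame("side");crop(f,220,180,270,225,"s5.png",12)
```

```text
t 7.18 tcp [0.5986 0.0069 0.1267] F [ 0.32 -0.2  -0.82] w 0.0307 q [ 0.16  0.52 -0.37  1.83  0.24  0.83 -1.54]
jaw now -69.85 tool y [ 9.e-04  1.e-04 -1.e+00] shift [ 0.0003  0.0432 -0.0015] turn [-0.01  0.   -0.05] rows 1.0 0.0
s5.png scale 12
```

View pics/s5.png

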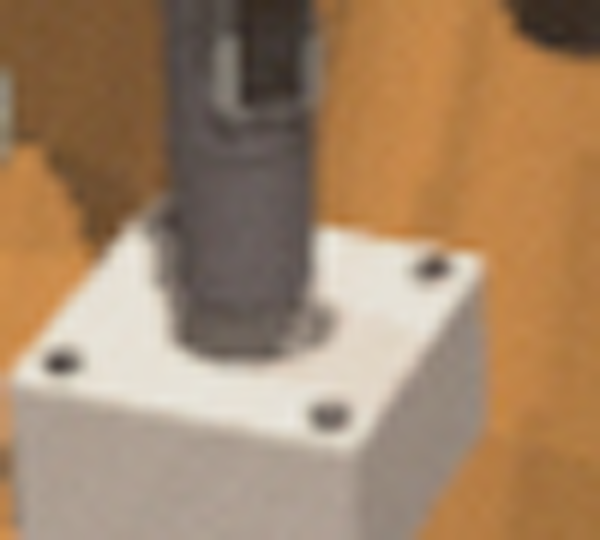

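The barrel is over the mouth, about 1 mm too far to the left (+x). I correct slightly and lower into the bore.

Call:
jog_arm(motion=[[0,[0.0006,0.002,-0.0015],[0,0,0]],[0,[0,0.003,0],[0,0,0]],[0,[0,0.003,0],[0,0,0]],[0,[0,0.003,0],[0,0,0]],[0,[0,0.003,0],[0,0,0]],[0,[0,0.002,0],[0,0,0]],[0,[0,0,0],[0,0,0]],[0,[0,0,0],[0,0,0]]])

```text
clock: 7.9
tcp_pos: [0.5971, 0.008, 0.1101]
orientation: [-0.361, 2.03, -2.03]
contact_force: [-1.0, -0.5, -1.1]
grip_width: 0.0306
```

Run:
```python
from h import *
from bench import r
o=r.get_obs();st(o);print(o["moment"]);plan(o,[.5975,.0082,.0835])
```

```text
t 7.9 tcp [0.5971 0.008  0.1101] F [-1.   -0.45 -1.12] w 0.0306 q [ 0.15  0.54 -0.36  1.84  0.25  0.8  -1.55]
[-0.01338868 -0.03443747  0.02069147]
jaw now -69.85 tool y [-4.e-04 -0.e+00 -1.e+00] shift [-0.0005  0.0266 -0.    ] turn [0.01 0.   0.02] rows 0.6 0.0
```

Bottom of the barrel is at z≈0.037, 8 mm inside, with no resistance. Continuing.

Call:
jog_arm(motion=[[0,[0,0.003,0],[0,0,0]],[0,[0,0.004,0],[0,0,0]],[0,[0,0.004,0],[0,0,0]],[0,[0,0.004,0],[0,0,0]],[0,[0,0.004,0],[0,0,0]],[0,[0,0.003,0],[0,0,0]],[0,[0,0.002,0],[0,0,0]],[0,[0,0,0],[0,0,0]],[0,[0,0,0],[0,0,0]]])

```text
clock: 8.65
tcp_pos: [0.5971, 0.0081, 0.0862]
orientation: [-0.361, 2.03, -2.03]
contact_force: [-0.2, -0.0, -1.9]
grip_width: 0.0303
```

Run:
```python
from h import *
from bench import r
o=r.get_obs();st(o);print(o["moment"]);plan(o,[.5975,.0082,.0835])
```

```text
t 8.65 tcp [0.5971 0.0081 0.0862] F [-0.23 -0.01 -1.87] w 0.0303 q [ 0.15  0.57 -0.35  1.85  0.27  0.76 -1.57]
[ 0.00500403  0.04095843 -0.03103064]
jaw now -69.84 tool y [-1.e-04  0.e+00 -1.e+00] shift [-0.0004  0.0027  0.    ] turn [0.   0.   0.01] rows 0.1 0.0
```

Call:
jog_arm(motion=[[0,[0,0.001,0],[0,0,0]],[0,[0,0.001,0],[0,0,0]],[0,[0,0.001,0],[0,0,0]],[0,[0,0.001,0],[0,0,0]],[0,[0,0,0],[0,0,0]],[0,[0,0,0],[0,0,0]]])

```text
clock: 9.15
tcp_pos: [0.5976, 0.0081, 0.0834]
orientation: [-0.36, 2.029, -2.03]
contact_force: [-1.6, -0.1, 7.1]
grip_width: 0.0304
```

Run:
```python
from h import *
from bench import r
o=r.get_obs();st(o);print(o["moment"]);plan(o,[.5975,.0082,.0835])
f=r.grab_frame("side");crop(f,200,150,280,220,"s6.png")
```

```text
t 9.15 tcp [0.5976 0.0081 0.0834] F [-1.64 -0.15  7.1 ] w 0.0304 q [ 0.14  0.58 -0.35  1.86  0.27  0.76 -1.57]
[ 0.01650316  0.66801293 -0.01330076]
jaw now -69.85 tool y [ 1.e-03 -2.e-04 -1.e+00] shift [ 0.     -0.0001 -0.0001] turn [-0.03  0.   -0.05] rows 0.0 0.0
s6.png scale 8.571428571428571
```

View pics/s6.png

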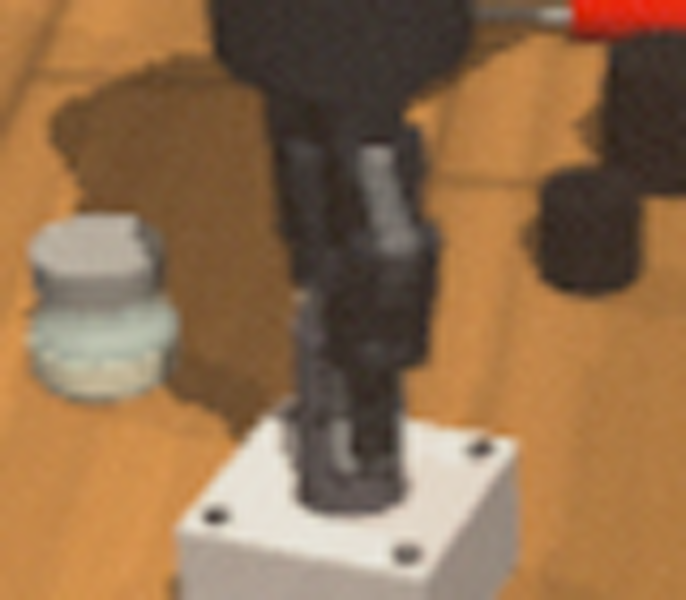

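Floor contact: Fz = 7 N at TCP z = 0.0834, as expected (0.0835). Releasing and rising.

Call:
jog_arm(motion=[[1,[0,-0.001,0],[0,0,0]],[1,[0,0,0],[0,0,0]],[1,[0,0,0],[0,0,0]],[1,[0,0,0],[0,0,0]],[1,[0,0,0],[0,0,0]],[1,[0,-0.01,0],[0,0,0]],[1,[0,-0.02,0],[0,0,0]],[1,[0,-0.03,0],[0,0,0]],[1,[0,-0.03,0],[0,0,0]],[1,[0,-0.02,0],[0,0,0]]])

```text
clock: 10.03
tcp_pos: [0.5981, 0.0083, 0.1968]
orientation: [-0.357, 2.028, -2.029]
contact_force: [0.9, 1.1, -0.0]
grip_width: 0.0853
```

Run:
```python
from h import *
from bench import r
o=r.get_obs();st(o);plan(o,[.5375,-.21,.19],-16)
f=r.grab_frame("side");crop(f,200,150,280,220,"s7.png");np.savez("side7.npz",**f)
```

```text
t 10.03 tcp [0.5981 0.0083 0.1968] F [ 0.86  1.06 -0.01] w 0.0853 q [ 0.18  0.43 -0.39  1.78  0.2   0.96 -1.51]
jaw now -69.84 tool y [ 3.1e-03  4.0e-04 -1.0e+00] shift [0.1322 0.0065 0.1841] turn [ -0.12 -53.84  -0.14] rows 5.4 7.5
s7.png scale 8.571428571428571
```

View pics/s7.png

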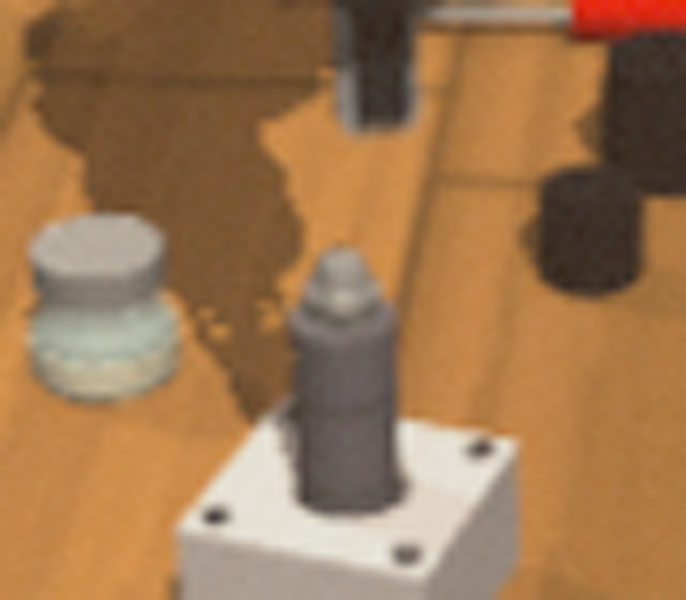

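Applicator stands in the bore, stud tip at (343,258). I move to the cap and turn the jaws away from the larger cap.

Call:
jog_arm(motion=[[1,[0.01,0,0.014],[0,0,0]],[1,[0.02,0,0.028],[0,0,0]],[1,[0.023,0,0.032],[0,0,0]],[1,[0.023,0,0.032],[0,0,0]],[1,[0.023,0,0.032],[0,0,0]],[1,[0.02,0,0.028],[0,0,0]],[1,[0.013,0,0.018],[0,-4,0]],[1,[0,0,0],[0,-7,0]],[1,[0,0,0],[0,-7,0]],[1,[0,0,0],[0,-7,0]]])

```text
clock: 10.92
tcp_pos: [0.5364, -0.2109, 0.1938]
orientation: [-0.734, 1.755, -1.755]
contact_force: [-1.2, 0.3, 0.1]
grip_width: 0.0854
```

Call:
jog_arm(motion=[[1,[0,0.01,0],[0,-7,0]],[1,[0,0.02,0],[0,-7,0]],[1,[0,0.02,0],[0,-7,0]],[1,[0,0.015,0],[0,-5,0]],[1,[0,0.01,0],[0,-3,0]],[1,[0,0,0],[0,0,0]],[1,[0,0,0],[0,0,0]],[1,[0,0,0],[0,0,0]]])

```text
clock: 11.58
tcp_pos: [0.5372, -0.2103, 0.1193]
orientation: [-1.064, 1.41, -1.412]
contact_force: [0.4, -0.1, 0.7]
grip_width: 0.0857
```

Run:
```python
from h import *
from bench import r
from scipy.optimize import least_squares
o=r.get_obs();st(o);plan(o,[.5375,-.2100,.024],-16)
F={"top":r.grab_frame("top"),"side":r.grab_frame("side")}
for n in F: np.savez(n+"8.npz",**F[n])
crop(F["side"],215,145,325,225,"s8.png");crop(F["top"],290,170,360,222,"t8.png");crop(F["top"],230,165,270,195,"t8b.png")
def fit(w,x,y,z0,z1,rad):
    a=w[(np.hypot(w[:,0]-x,w[:,1]-y)<rad+.01)&(w[:,2]>z0)&(w[:,2]<z1)]
    s=least_squares(lambda c:np.hypot(a[:,0]-c[0],a[:,1]-c[1])-rad,[x,y],loss="soft_l1",f_scale=.002)
    return len(a),s.x.round(4),np.abs(s.fun).mean().round(4)
w=cloud(F["side"]).reshape(-1,3)
for z in(.055,.065,.075,.085): print("barrel",fit(w,.5975,.008,z,z+.012,.016))
w0=cloud(dict(np.load("side0.npz"))).reshape(-1,3)
print("cap side",fit(w0,.5375,-.21,.006,.03,.019))
a=w[(np.hypot(w[:,0]-.5975,w[:,1]-.008)<.018)&(w[:,2]>.07)]; print("zmax",np.sort(a[:,2])[-6:].round(4))
```

```text
t 11.58 tcp [ 0.5372 -0.2103  0.1193] F [ 0.43 -0.13  0.71] w 0.0857 q [ 0.65  0.52 -0.5   1.88  0.33  0.82 -0.3 ]
jaw now -15.95 tool y [ 1.2e-03 -4.0e-04 -1.0e+00] shift [-0.0004  0.0953  0.0001] turn [-0.07  0.05  0.  ] rows 2.3 0.0
s8.png scale 7.2727272727272725
t8.png scale 11.428571428571429
t8b.png scale 20.0
barrel (51, array([0.5972, 0.0072]), np.float64(0.0008))
barrel (47, array([0.5969, 0.0071]), np.float64(0.0008))
barrel (51, array([0.5973, 0.0071]), np.float64(0.001))
barrel (48, array([0.5967, 0.0066]), np.float64(0.0009))
cap side (92, array([ 0.536 , -0.2131]), np.float64(0.0013))
zmax [0.1241 0.1243 0.1246 0.1246 0.1251 0.1251]
```

View pics/s8.png

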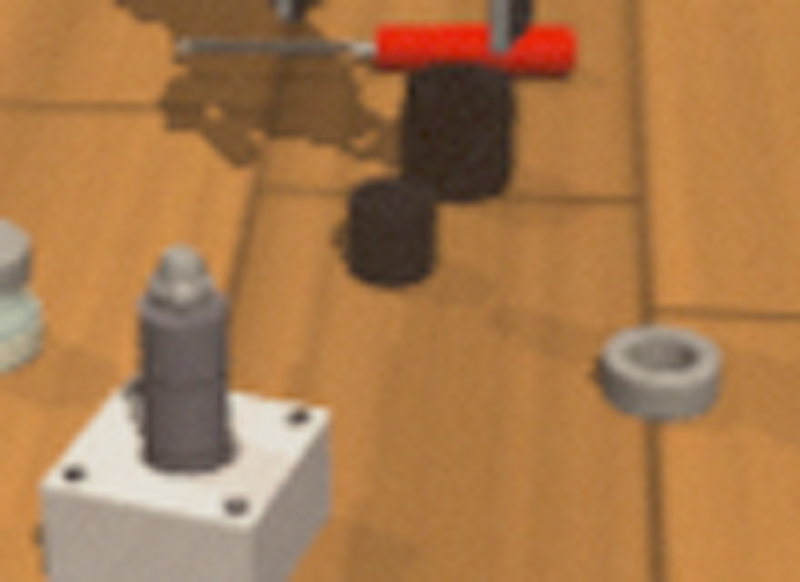

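View pics/t8.png

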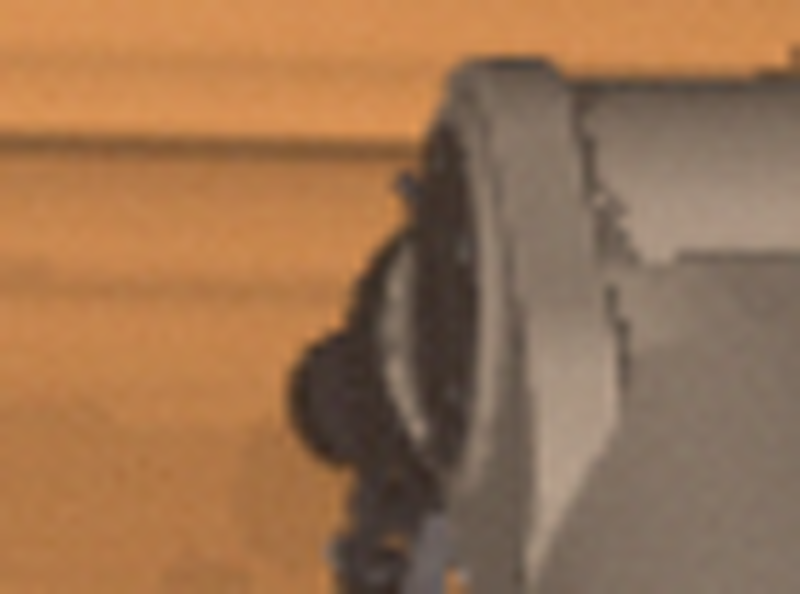

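View pics/t8b.png

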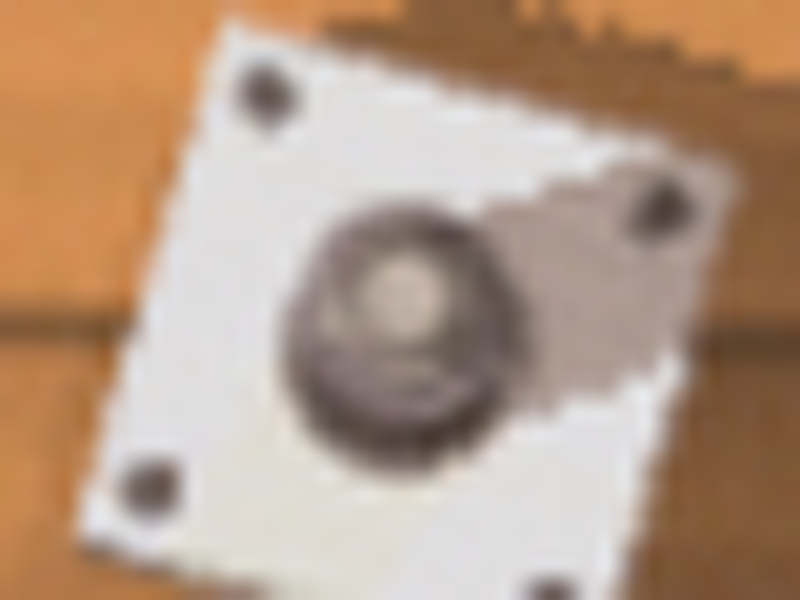

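Side crop: stud tip at z≈0.125, so the applicator is seated. Smaller cap at (392,232), larger cap at (458,130), with the open jaws above it. Going down on the smaller one.

Call:
jog_arm(motion=[[1,[0,0.01,0],[0,0,0]],[1,[0,0.02,0],[0,0,0]],[1,[0,0.025,0],[0,0,0]],[1,[0,0.02,0],[0,0,0]],[1,[0,0.012,0],[0,0,0]],[1,[0,0.006,0],[0,0,0]],[1,[0,0.001,0],[0,0,0]],[1,[0,0,0],[0,0,0]],[1,[0,0,0],[0,0,0]],[1,[0,0,0],[0,0,0]]])

```text
clock: 12.52
tcp_pos: [0.5375, -0.2104, 0.0254]
orientation: [-1.064, 1.408, -1.411]
contact_force: [-0.6, 0.5, 0.1]
grip_width: 0.085
```

Run:
```python
from h import *
from bench import r
o=r.get_obs();st(o);plan(o,[.5372,-.2105,.0245],-16)
t=dict(np.load("top8.npz"));print("stud top",ray(t,249.775,179.4,.125).round(4))
f=r.grab_frame("side");crop(f,240,130,320,190,"s9.png")
```

```text
t 12.52 tcp [ 0.5375 -0.2104  0.0254] F [-0.64  0.46  0.05] w 0.085 q [ 0.59  0.66 -0.43  1.92  0.43  0.65 -0.38]
jaw now -15.85 tool y [ 1.9e-03 -7.0e-04 -1.0e+00] shift [ 0.0002  0.0009 -0.0002] turn [-0.12  0.15  0.01] rows 0.0 0.0
stud top [0.5981 0.0089 0.125 ]
s9.png scale 10.0
```

View pics/s9.png

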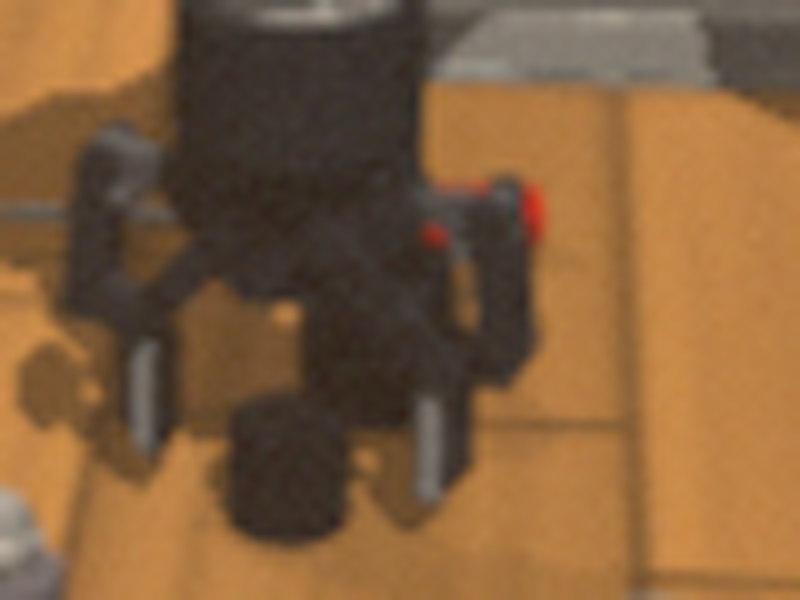

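Side crop: left pad at (148,395), right pad at (430,450), the cap at (290,468) midway between them, and the larger cap behind, clear. Closing.

Call:
jog_arm(motion=[[0,[0,0.001,0],[0,0,0]],[0,[0,0,0],[0,0,0]],[0,[0,0,0],[0,0,0]],[0,[0,0,0],[0,0,0]],[0,[0,0,0],[0,0,0]],[0,[0,0,0],[0,0,0]],[0,[0,0,0],[0,0,0]],[0,[0,0,0],[0,0,0]],[0,[0,0,0],[0,0,0]]], force=80)

```text
clock: 13.32
tcp_pos: [0.537, -0.2103, 0.0238]
orientation: [-1.065, 1.409, -1.41]
contact_force: [-0.7, -0.4, 5.0]
grip_width: 0.036
```

Run:
```python
from h import *
from bench import r
o=r.get_obs();st(o);plan(o,[.5975,.008,.19])
f=r.grab_frame("side");crop(f,240,130,320,190,"s10.png")
```

```text
t 13.32 tcp [ 0.537  -0.2103  0.0238] F [-0.72 -0.38  5.01] w 0.036 q [ 0.59  0.66 -0.43  1.92  0.43  0.65 -0.38]
jaw now -15.84 tool y [ 6.e-04 -4.e-04 -1.e+00] shift [-0.2265 -0.1662 -0.0012] turn [-0.04 -0.    0.01] rows 6.7 0.0
s10.png scale 10.0
```

View pics/s10.png

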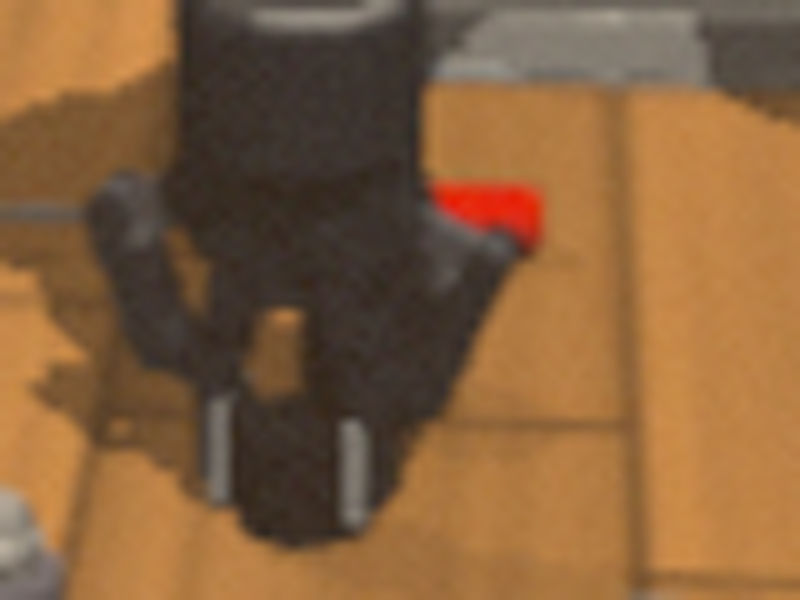

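Cap gripped between the pads (opening 36 mm; the barrel also read about 1.3 mm low). Lifting and moving over the stud.

Call:
jog_arm(motion=[[0,[0,-0.006,0],[0,0,0]],[0,[0,-0.02,0],[0,0,0]],[0,[0,-0.03,0],[0,0,0]],[0,[0,-0.035,0],[0,0,0]],[0,[0,-0.035,0],[0,0,0]],[0,[0,-0.024,0],[0,0,0]],[0,[-0.012,-0.012,0],[0,0,0]],[0,[-0.03,-0.003,0],[0,0,0]],[0,[-0.035,0,0],[0,0,0]],[0,[-0.035,0,0],[0,0,0]]])

```text
clock: 14.2
tcp_pos: [0.567, -0.1011, 0.1882]
orientation: [-1.065, 1.411, -1.411]
contact_force: [1.1, 1.3, -1.5]
grip_width: 0.036
```

Call:
jog_arm(motion=[[0,[-0.035,0,0],[0,0,0]],[0,[-0.035,0,0],[0,0,0]],[0,[-0.025,0,-0.001],[0,0,0]],[0,[-0.014,0,0],[0,0,0]],[0,[-0.006,0,0],[0,0,0]],[0,[0,0,0],[0,0,0]],[0,[0,0,0],[0,0,0]],[0,[0,0,0],[0,0,0]],[0,[0,0,0],[0,0,0]]])

```text
clock: 14.95
tcp_pos: [0.5974, 0.0061, 0.1881]
orientation: [-1.065, 1.412, -1.413]
contact_force: [0.0, -0.3, -0.5]
grip_width: 0.0364
```

```bash
cat > capfit.py <<'E'
from h import *
from bench import r
from scipy.optimize import least_squares
import sys
o=r.get_obs();st(o);plan(o,[.5975,.008,.15])
f=r.grab_frame("side");np.savez("sidelast.npz",**f);crop(f,215,125,275,205,sys.argv[1],7.5)
w=cloud(f).reshape(-1,3)
def fit(x,y,z0,z1,rad,dy=.0):
    a=w[(np.hypot(w[:,0]-x,w[:,1]-y)<rad+.006)&(w[:,2]>z0)&(w[:,2]<z1)]
    s=least_squares(lambda c:np.hypot(a[:,0]-c[0],a[:,1]-c[1])-rad,[x,y],loss="soft_l1",f_scale=.001)
    return len(a),s.x.round(4),np.abs(s.fun).mean().round(4)
z=o["tcp_pos"][2]
print("cap low",fit(*o["tcp_pos"][:2],z-.024,z-.012,.019),"cap hi",fit(*o["tcp_pos"][:2],z-.014,z+.008,.019))
print("barrel",fit(.5975,.008,.055,.095,.016))
E
python3 capfit.py s11.png
```

```text
t 14.95 tcp [0.5974 0.0061 0.1881] F [ 0.03 -0.25 -0.51] w 0.0364 q [ 0.32  0.48 -0.58  1.78  0.31  0.98 -0.66]
jaw now -16.02 tool y [-5.0e-04 -1.1e-03 -1.0e+00] shift [-0.0019  0.0381 -0.0004] turn [0.01 0.   0.07] rows 0.9 0.0
s11.png scale 7.5
cap low (59, array([0.595, 0.004]), np.float64(0.0013)) cap hi (150, array([0.5954, 0.0044]), np.float64(0.0018))
barrel (162, array([0.5972, 0.0071]), np.float64(0.0009))
```

View pics/s11.png

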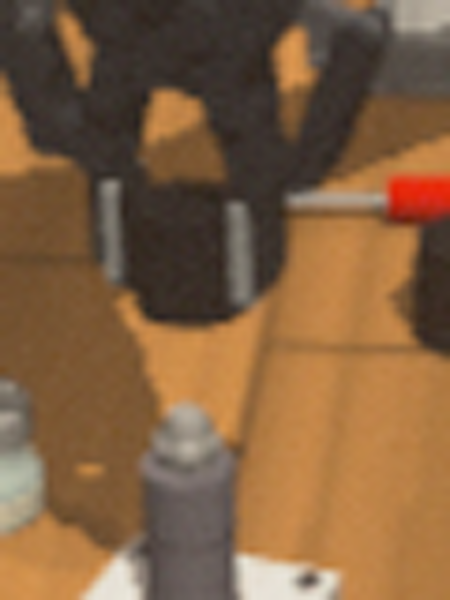

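The cap in hand is about 2–3 mm low in y against the stud (fit 0.004 against 0.007). I correct +3 mm in y and come down to just over the stud.

Call:
jog_arm(motion=[[0,[-0.0015,0.005,-0.0004],[0,0,0]],[0,[-0.0014,0.01,-0.0004],[0,0,0]],[0,[0,0.012,0],[0,0,0]],[0,[0,0.007,0],[0,0,0]],[0,[0,0.002,0],[0,0,0]],[0,[0,0,0],[0,0,0]],[0,[0,0,0],[0,0,0]],[0,[0,0,0],[0,0,0]]], force=80)

```text
clock: 15.67
tcp_pos: [0.598, 0.0116, 0.1526]
orientation: [-1.065, 1.409, -1.41]
contact_force: [0.3, -0.4, 0.3]
grip_width: 0.0364
```

```bash
python3 capfit.py s12.png
```

```text
t 15.67 tcp [0.598  0.0116 0.1526] F [ 0.25 -0.45  0.34] w 0.0364 q [ 0.3   0.52 -0.56  1.8   0.34  0.92 -0.69]
jaw now -15.84 tool y [ 7.e-04  1.e-04 -1.e+00] shift [0.0036 0.0026 0.0005] turn [-0.03  0.   -0.02] rows 0.1 0.0
s12.png scale 7.5
cap low (58, array([0.5953, 0.01  ]), np.float64(0.0016)) cap hi (140, array([0.596 , 0.0098]), np.float64(0.0018))
barrel (157, array([0.5972, 0.007 ]), np.float64(0.0008))
```

View pics/s12.png

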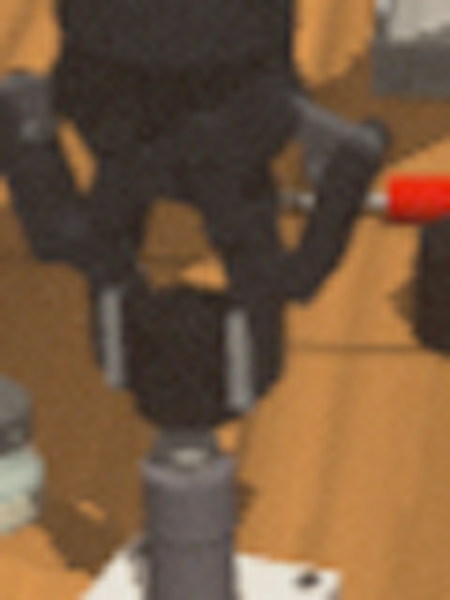

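Now the fit puts the cap at 0.010 against the barrel's 0.007 in y; I take 2.5 mm back and settle.

Call:
jog_arm(motion=[[0,[0.0012,0,0.0003],[0,0,0]],[0,[0.0012,0,0.0003],[0,0,0]],[0,[0,0,0],[0,0,0]],[0,[0,0,0],[0,0,0]],[0,[0,0,0],[0,0,0]],[0,[0,0,0],[0,0,0]]])

```text
clock: 16.22
tcp_pos: [0.5976, 0.009, 0.1523]
orientation: [-1.065, 1.41, -1.41]
contact_force: [0.5, -0.6, 0.3]
grip_width: 0.0362
```

```bash
python3 capfit.py s13.png
python3 - <<'E'
from h import *
f=dict(np.load("sidelast.npz"));crop(f,226,158,256,192,"s13b.png",17)
E
```

```text
t 16.22 tcp [0.5976 0.009  0.1523] F [ 0.5  -0.56  0.26] w 0.0362 q [ 0.31  0.52 -0.56  1.8   0.34  0.91 -0.69]
jaw now -15.85 tool y [ 1.e-04 -0.e+00 -1.e+00] shift [0.001  0.0023 0.0002] turn [-0.01  0.   -0.  ] rows 0.1 0.0
s13.png scale 7.5
cap low (64, array([0.5948, 0.0069]), np.float64(0.0014)) cap hi (131, array([0.595, 0.007]), np.float64(0.0019))
barrel (159, array([0.5972, 0.0074]), np.float64(0.0009))
s13b.png scale 17
```

View pics/s13b.png

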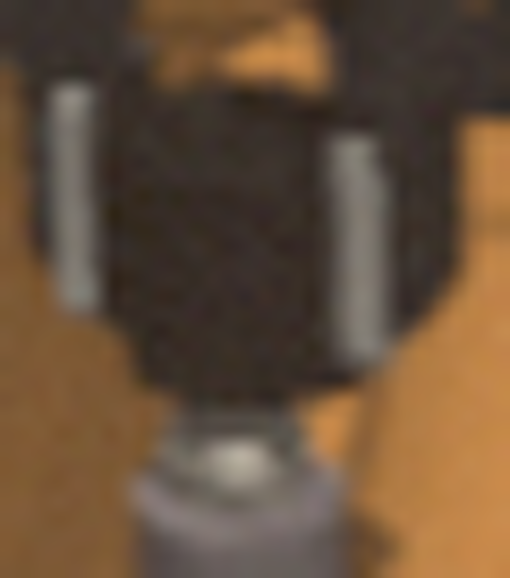

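Aligned in y (0.0069 against 0.0074) and in the picture (cap centre about 235–245 px, barrel about 240 px). Lowering onto the stud.

Call:
jog_arm(motion=[[0,[0,0.002,0],[0,0,0]],[0,[0,0.002,0],[0,0,0]],[0,[0,0.002,0],[0,0,0]],[0,[0,0.002,0],[0,0,0]],[0,[0,0.001,0],[0,0,0]],[0,[0,0,0],[0,0,0]],[0,[0,0,0],[0,0,0]]])

```text
clock: 16.85
tcp_pos: [0.5976, 0.009, 0.1432]
orientation: [-1.066, 1.41, -1.41]
contact_force: [0.4, -0.3, 0.7]
grip_width: 0.0364
```

```bash
python3 capfit.py s14.png
python3 - <<'E'
from h import *
f=dict(np.load("sidelast.npz"));crop(f,226,158,256,192,"s14b.png",17)
E
```

```text
t 16.85 tcp [0.5976 0.009  0.1432] F [ 0.38 -0.29  0.74] w 0.0364 q [ 0.3   0.53 -0.56  1.81  0.35  0.9  -0.69]
jaw now -15.84 tool y [-2.e-04 -0.e+00 -1.e+00] shift [ 0.001  -0.0068  0.0002] turn [0.01 0.   0.  ] rows 0.2 0.0
s14.png scale 7.5
cap low (61, array([0.5948, 0.0069]), np.float64(0.0016)) cap hi (134, array([0.5954, 0.0071]), np.float64(0.0018))
barrel (163, array([0.5962, 0.0072]), np.float64(0.0009))
s14b.png scale 17
```

View pics/s14b.png

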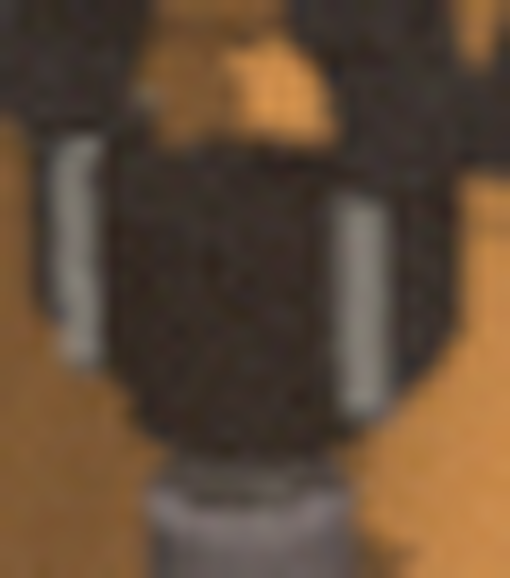

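The cap has slipped over the stud tip without resistance, rim about 14 mm above the shoulder. Continuing in small steps.

Call:
jog_arm(motion=[[0,[0,0.001,0],[0,0,0]],[0,[0,0.001,0],[0,0,0]],[0,[0,0.001,0],[0,0,0]],[0,[0,0.001,0],[0,0,0]],[0,[0,0,0],[0,0,0]]])

```text
clock: 17.32
tcp_pos: [0.5988, 0.0093, 0.1403]
orientation: [-1.063, 1.408, -1.411]
contact_force: [-0.6, -0.3, 4.6]
grip_width: 0.0363
```

Call:
jog_arm(motion=[[0,[0,0.001,0],[0,0,0]],[0,[0,0.001,0],[0,0,0]],[0,[0,0.001,0],[0,0,0]],[0,[0,0,0],[0,0,0]]])

```text
clock: 17.65
tcp_pos: [0.5995, 0.0094, 0.138]
orientation: [-1.062, 1.407, -1.411]
contact_force: [1.0, 0.2, 7.7]
grip_width: 0.0367
```

Call:
jog_arm(motion=[[0,[0,0.001,0],[0,0,0]],[0,[0,0.001,0],[0,0,0]],[0,[0,0,0],[0,0,0]]])

```text
clock: 17.9
tcp_pos: [0.5973, 0.009, 0.134]
orientation: [-1.066, 1.41, -1.41]
contact_force: [-0.3, 0.2, -2.3]
grip_width: 0.0362
```

```bash
python3 capfit.py s15.png
python3 - <<'E'
from h import *
f=dict(np.load("sidelast.npz"));crop(f,226,158,256,192,"s15b.png",17)
E
```

```text
t 17.9 tcp [0.5973 0.009  0.134 ] F [-0.26  0.19 -2.32] w 0.0362 q [ 0.3   0.54 -0.55  1.82  0.36  0.88 -0.7 ]
jaw now -15.84 tool y [-5.e-04 -1.e-04 -1.e+00] shift [ 0.0009 -0.016   0.0004] turn [0.03 0.   0.02] rows 0.4 0.0
s15.png scale 7.5
cap low (59, array([0.5946, 0.0071]), np.float64(0.0012)) cap hi (132, array([0.5954, 0.0071]), np.float64(0.0018))
barrel (164, array([0.5951, 0.0069]), np.float64(0.0009))
s15b.png scale 17
```

View pics/s15b.png

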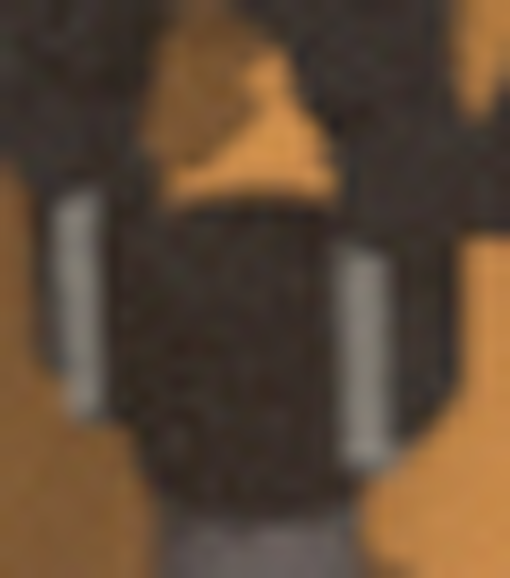

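The click is clear: the force rose to 7.7 N or more, then dropped to about 0. The barrel was drawn about 2 mm towards −x within the bore play; I centre it and run the cap down to its stop.

Call:
jog_arm(motion=[[0,[-0.0003,0.001,0.001],[0,0,0]],[0,[-0.0002,0.001,0.0008],[0,0,0]],[0,[0,0.001,0],[0,0,0]],[0,[0,0.001,0],[0,0,0]],[0,[0,0.001,0],[0,0,0]],[0,[0,0,0],[0,0,0]],[0,[0,0,0],[0,0,0]]], force=100)

```text
clock: 18.53
tcp_pos: [0.5996, 0.009, 0.1294]
orientation: [-1.065, 1.41, -1.41]
contact_force: [0.4, -0.8, -0.7]
grip_width: 0.0355
```

```bash
python3 capfit.py s16.png
python3 - <<'E'
from h import *
f=dict(np.load("sidelast.npz"));crop(f,226,158,256,192,"s16b.png",17)
E
```

```text
t 18.53 tcp [0.5996 0.009  0.1294] F [ 0.39 -0.75 -0.69] w 0.0355 q [ 0.29  0.55 -0.55  1.82  0.37  0.88 -0.7 ]
jaw now -15.84 tool y [ 3.e-04 -0.e+00 -1.e+00] shift [ 0.0016 -0.0206 -0.0017] turn [-0.02  0.   -0.  ] rows 0.5 0.0
s16.png scale 7.5
cap low (59, array([0.5968, 0.0069]), np.float64(0.0012)) cap hi (126, array([0.5974, 0.007 ]), np.float64(0.0018))
barrel (158, array([0.5972, 0.0067]), np.float64(0.0009))
s16b.png scale 17
```

View pics/s16b.png

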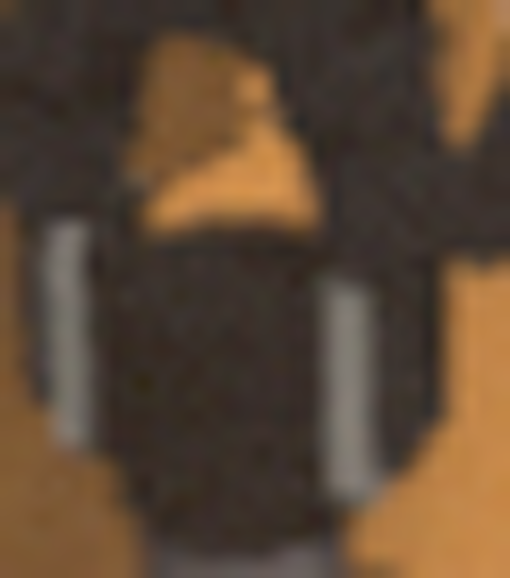

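Cap and barrel are concentric again at bore centre, about 0.6 mm above the stop. Pressing on.

Call:
jog_arm(motion=[[0,[0,0.0007,0],[0,0,0]],[0,[0,0.0007,0],[0,0,0]],[0,[0,0.0006,0],[0,0,0]],[0,[0,0,0],[0,0,0]],[0,[0,0,0],[0,0,0]]])

```text
clock: 19.0
tcp_pos: [0.6011, 0.0092, 0.1289]
orientation: [-1.062, 1.407, -1.411]
contact_force: [0.5, 0.1, 6.9]
grip_width: 0.0357
```

Call:
jog_arm(motion=[[0,[0,0.0005,0],[0,0,0]],[0,[0,0,0],[0,0,0]],[0,[0,0,0],[0,0,0]]])

```text
clock: 19.25
tcp_pos: [0.6012, 0.0093, 0.1289]
orientation: [-1.062, 1.407, -1.411]
contact_force: [-0.3, 0.4, 10.1]
grip_width: 0.0359
```

Call:
jog_arm(motion=[[0,[0,0.0001,0],[0,0,0]],[0,[0,0,0],[0,0,0]],[0,[0,0,0],[0,0,0]],[0,[0,0,0],[0,0,0]],[0,[0,0,0],[0,0,0]],[0,[0,0,0],[0,0,0]]])

```text
clock: 19.75
tcp_pos: [0.6012, 0.0093, 0.1289]
orientation: [-1.062, 1.407, -1.411]
contact_force: [0.3, -0.3, 11.5]
grip_width: 0.0359
```

Call:
jog_arm(motion=[[0,[0,0,0],[0,0,0]],[0,[0,0,0],[0,0,0]],[0,[0,0,0],[0,0,0]]])

```text
clock: 20.0
tcp_pos: [0.6012, 0.0093, 0.1289]
orientation: [-1.062, 1.407, -1.411]
contact_force: [0.3, -0.5, 12.0]
grip_width: 0.0357
```

```bash
python3 capfit.py s17.png
python3 - <<'E'
from h import *
from bench import r
f=dict(np.load("sidelast.npz"));crop(f,220,158,262,212,"s17b.png",11)
w=cloud(f).reshape(-1,3)
a=w[(np.hypot(w[:,0]-.598,w[:,1]-.008)<.012)&(w[:,2]>.12)&(w[:,2]<.16)];print("cap top z",np.percentile(a[:,2],[50,90,97]).round(4))
for i in range(3): r.grab_frame("top"); print(r.get_obs()["contact_force"].round(1))
crop(r.grab_frame("side"),0,0,512,384,"s17full.png",1.5)
E
```

```text
t 20.0 tcp [0.6012 0.0093 0.1289] F [ 0.26 -0.49 12.  ] w 0.0357 q [ 0.29  0.55 -0.55  1.81  0.37  0.87 -0.71]
jaw now -15.85 tool y [ 0.004 -0.    -1.   ] shift [ 0.0022 -0.0211 -0.0031] turn [-0.22  0.   -0.06] rows 0.5 0.0
s17.png scale 7.5
cap low (57, array([0.5982, 0.0073]), np.float64(0.0013)) cap hi (128, array([0.5991, 0.0075]), np.float64(0.0017))
barrel (164, array([0.5984, 0.0071]), np.float64(0.0008))
s17b.png scale 11
cap top z [0.1403 0.1413 0.1418]
[-1.4 -0.4 12.8]
[-0.2 -0.9 12.1]
[-0.3 -0.3 11.2]
s17full.png scale 1.5
```

View pics/s17b.png

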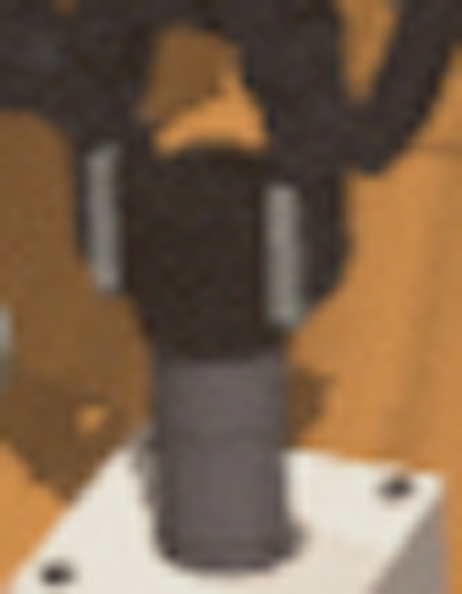

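View pics/s17full.png

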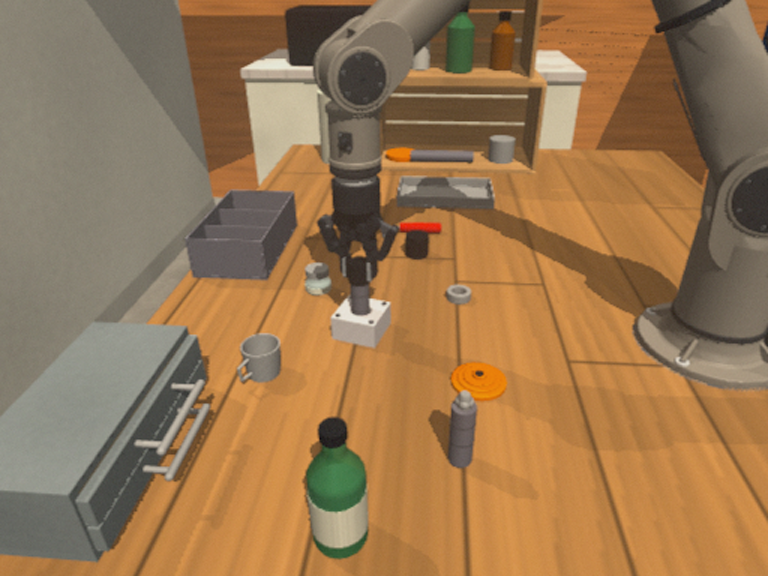

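Cap top reads z=0.141 (= 0.105 + 0.036) and the picture shows no gap. The push is about 12 N; I ease it slightly to about 10 N.

Call:
jog_arm(motion=[[0,[0,-0.0002,0],[0,0,0]],[0,[0,0,0],[0,0,0]],[0,[0,0,0],[0,0,0]],[0,[0,0,0],[0,0,0]],[0,[0,0,0],[0,0,0]],[0,[0,0,0],[0,0,0]],[0,[0,0,0],[0,0,0]]])

```text
clock: 20.83
tcp_pos: [0.6012, 0.0093, 0.1289]
orientation: [-1.062, 1.407, -1.411]
contact_force: [-0.6, -0.5, 10.5]
grip_width: 0.0358
```

Run:
```python
from bench import r
import numpy as np
l=[]
for i in range(6): r.grab_frame("top"); l.append(r.get_obs()["contact_force"][2])
print(np.round(l,1),np.mean(l), r.get_obs()["tcp_pos"])
```

```text
[10.3 10.5  9.4 10.7 10.5 10.8] 10.359022326181966 [0.60115324 0.0093026  0.12888808]
```

Steady at about 10.4 N. Handing in.

```bash
python3 -c "
from bench import r
print(r.hand_in()); o=r.get_obs(); print(o['clock'],o['contact_force'],o['tcp_pos'])"
```

```text
the job is handed in; nothing more can be done
None
the job is handed in; nothing more can be done
```

The applicator farther from the base (0.597 m, the other at 0.523 m) now stands at the bottom of the bore. The smaller black cap is snapped onto its stud. I handed the job in at about 21 s, with the gripper still holding the cap down.

What the last checks showed:
- **Applicator seated:** the gripper felt the bore floor (7 N) at the expected height. The stud top then read z ≈ 0.125 m, as it should with the applicator fully in.
- **Cap clicked and flush:** the resistance rose to at least 7.7 N, then dropped to about zero. The cap then ran on to a hard stop at TCP z = 0.1289 m, against 0.1288 m expected. Its top read about 0.141 m, and the picture shows no gap at the shoulder.
- **Final push:** about 10.4 N, averaged over six readings just before hand-in. It had briefly been about 12 N, so I eased it.
- **Other things on the bench:** they looked untouched in the last full picture; I did not measure them.

Small disagreements:
- **Gripper tilt and position:** the gripper ended about 0.2° tilted. It stands about 3 mm in x from the bore centre I measured.
- **Barrel position:** the camera fit put the barrel about 1 mm from its earlier position, within the bore's play.
- **Grip width:** it read 1–2 mm under the true diameters for both parts.

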